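Load the burnout rack in casting order

TASK

The four casting flasks stand on their rubber bases in the order in which they will be cast, the first at the far end of the row. Lift each flask off its base and set it upright over a drain spout of the empty steel rack, one on each spout, with the first flask next to the rack's handle, at its near end, from which it is unloaded, and the others following in the same sequence away from the handle, so that the row ends up reversed. The plaster in them is brittle: keep them upright, and set them down instead of dropping them.

Things in the scene. Friction and masses are not known exactly. Their poses are not given: they have to be found in the camera images.
- board: Low plywood stand, fixed, 62 x 200 mm, top 55 mm above the bench, carrying the row of flasks on their rubber bases. Origin: on the bench under its centre. x across, y along it; +y points to its far end (away from the robot, and to the left), yaw -0.85 to -1.35 rad from the robot's axes. The bases stand on its centre line at y = +75, +25, -25, -75 mm.
- rack: Steel rack, fixed: 64 x 204 mm sheet on wire legs, top 55 mm above the bench; a wire handle with dark wooden grip sticks out 40 mm beyond its near (-y) end. Origin: on the bench under its centre; x across, y along, +y to its far end, turned like the stand. Four spouts (tapered studs, 10 mm wide, 6 mm high) on its centre line at y = +75, +25, -25, -75 mm; -75 is next to the handle.
- flask_a: Loose round casting flask, the widest of the four: plain steel sleeve filled with set white plaster, 41 mm in diameter, 54 mm high, under 0.3 kg. Origin: centre of its underside, z up its axis. The underside has a round opening 33 mm wide and 12 mm deep (wall 4 mm), sitting loosely over the stud of its base; it fits as loosely over a rack spout.
- flask_b: Loose round casting flask, the slimmest of the four: plain steel sleeve filled with set white plaster, 32 mm in diameter, 62 mm high, under 0.3 kg. Origin: centre of its underside, z up its axis. The underside has a round opening 24 mm wide and 12 mm deep (wall 4 mm), sitting loosely over the stud of its base; it fits as loosely over a rack spout.
- flask_c: Loose round casting flask, the shortest of the four: plain steel sleeve filled with set white plaster, 38 mm in diameter, 46 mm high, under 0.3 kg. Origin: centre of its underside, z up its axis. The underside has a round opening 30 mm wide and 12 mm deep (wall 4 mm), sitting loosely over the stud of its base; it fits as loosely over a rack spout.
- flask_d: Loose round casting flask, the tallest of the four: plain steel sleeve filled with set white plaster, 35 mm in diameter, 70 mm high, under 0.3 kg. Origin: centre of its underside, z up its axis. The underside has a round opening 27 mm wide and 12 mm deep (wall 4 mm), sitting loosely over the stud of its base; it fits as loosely over a rack spout.
- base_a: Black rubber base, fixed on the stand, under the 41 mm wide flask (it shows as a dark rim round the flask's foot): a disc 49 mm in diameter, 6 mm thick, with a central stud 11 mm wide and 6 mm high that narrows upward. Origin: centre of its underside, 55 mm above the bench; the flask rests 6 mm above it.
- base_b: Black rubber base, fixed on the stand, under the 32 mm wide flask (it shows as a dark rim round the flask's foot): a disc 40 mm in diameter, 6 mm thick, with a central stud 11 mm wide and 6 mm high that narrows upward. Origin: centre of its underside, 55 mm above the bench; the flask rests 6 mm above it.
- base_c: Black rubber base, fixed on the stand, under the 38 mm wide flask (it shows as a dark rim round the flask's foot): a disc 46 mm in diameter, 6 mm thick, with a central stud 11 mm wide and 6 mm high that narrows upward. Origin: centre of its underside, 55 mm above the bench; the flask rests 6 mm above it.
- base_d: Black rubber base, fixed on the stand, under the 35 mm wide flask (it shows as a dark rim round the flask's foot): a disc 43 mm in diameter, 6 mm thick, with a central stud 11 mm wide and 6 mm high that narrows upward. Origin: centre of its underside, 55 mm above the bench; the flask rests 6 mm above it.

How it is judged:
At the end, for the whole second after the job is handed in: Each flask is released, at rest and upright (0.1 rad) over its own rack spout, underside within 3 mm of the sheet, axis within 12 mm of the spout along and across; the flask from the far end of the stand is next to the handle, the second next to it, and so on: order reversed (((y of base_a in the frame of board between 0.065 and 0.085 m and y of flask_a in the frame of rack between -0.087 and -0.063 m) or (y of base_a in the frame of board between 0.015 and 0.035 m and y of flask_a in the frame of rack between -0.037 and -0.013 m) or (y of base_a in the frame of board between -0.035 and -0.015 m and y of flask_a in the frame of rack between 0.013 and 0.037 m) or (y of base_a in the frame of board between -0.085 and -0.065 m and y of flask_a in the frame of rack between 0.063 and 0.087 m)) and x of flask_a in the frame of rack between -0.012 and 0.012 m and z of flask_a in the frame of rack between 0.052 and 0.058 m and angle between each of flask_a, flask_b, flask_c, flask_d's own z axis and vertical below 0.1 rad and linear speed of each of flask_a, flask_b, flask_c, flask_d below 0.02 m/s and angular speed of each of flask_a, flask_b, flask_c, flask_d below 0.2 rad/s and contact force between the fingers and flask_a below 0.1 N and ((y of base_b in the frame of board between 0.065 and 0.085 m and y of flask_b in the frame of rack between -0.087 and -0.063 m) or (y of base_b in the frame of board between 0.015 and 0.035 m and y of flask_b in the frame of rack between -0.037 and -0.013 m) or (y of base_b in the frame of board between -0.035 and -0.015 m and y of flask_b in the frame of rack between 0.013 and 0.037 m) or (y of base_b in the frame of board between -0.085 and -0.065 m and y of flask_b in the frame of rack between 0.063 and 0.087 m)) and x of flask_b in the frame of rack between -0.012 and 0.012 m and z of flask_b in the frame of rack between 0.052 and 0.058 m and contact force between the fingers and flask_b below 0.1 N and ((y of base_c in the frame of board between 0.065 and 0.085 m and y of flask_c in the frame of rack between -0.087 and -0.063 m) or (y of base_c in the frame of board between 0.015 and 0.035 m and y of flask_c in the frame of rack between -0.037 and -0.013 m) or (y of base_c in the frame of board between -0.035 and -0.015 m and y of flask_c in the frame of rack between 0.013 and 0.037 m) or (y of base_c in the frame of board between -0.085 and -0.065 m and y of flask_c in the frame of rack between 0.063 and 0.087 m)) and x of flask_c in the frame of rack between -0.012 and 0.012 m and z of flask_c in the frame of rack between 0.052 and 0.058 m and contact force between the fingers and flask_c below 0.1 N and ((y of base_d in the frame of board between 0.065 and 0.085 m and y of flask_d in the frame of rack between -0.087 and -0.063 m) or (y of base_d in the frame of board between 0.015 and 0.035 m and y of flask_d in the frame of rack between -0.037 and -0.013 m) or (y of base_d in the frame of board between -0.035 and -0.015 m and y of flask_d in the frame of rack between 0.013 and 0.037 m) or (y of base_d in the frame of board between -0.085 and -0.065 m and y of flask_d in the frame of rack between 0.063 and 0.087 m)) and x of flask_d in the frame of rack between -0.012 and 0.012 m and z of flask_d in the frame of rack between 0.052 and 0.058 m and contact force between the fingers and flask_d below 0.1 N); the robot touches nothing.
It fails at once if a flask is tipped by more than 0.5 rad (angle between any of flask_a, flask_b, flask_c, flask_d's own z axis and vertical above 0.5 rad).
It fails at once if a flask is dropped: it falls faster than 0.7 m/s (about 25 mm of free fall) with no finger touching it ((linear speed of flask_a above 0.7 m/s and contact force between the fingers and flask_a below 0.01 N) or (linear speed of flask_b above 0.7 m/s and contact force between the fingers and flask_b below 0.01 N) or (linear speed of flask_c above 0.7 m/s and contact force between the fingers and flask_c below 0.01 N) or (linear speed of flask_d above 0.7 m/s and contact force between the fingers and flask_d below 0.01 N)).
It also fails if it takes over 83 s, if anything falls off the work surface, if the arm or the gripper's body presses on something with over 40 N, if the wrist force passes 120 N, or if a joint passes its speed limit or range.

ROBOT

A 6-joint arm with a two-finger parallel gripper is mounted at the origin on a cart in front of the work surface, level with it; the furniture and walls round the work are solid. World frame = base frame: x ahead of the robot, y to its left, z up, the work surface at z = 0. Lengths are in m, angles in rad, forces in N, time in s.
With the tool pointing down it reaches from about 0.25 to 0.725 m from the base axis. Payload 4 kg.
Tool frame: the origin (TCP) lies on the front face of the gripper's body, between the roots of the fingers; the fingertips stand 73 mm ahead of it and the grasp point (between the pads) lies 54 mm ahead of it; z points along the fingers, y is the direction in which the jaws open and shut (so a half turn about z gives the same grasp; the last joint's range is limited). The gripper opens to 85 mm and grips with 20 to 120 N. Pads are 22 mm wide; open, the fingers measure 114 mm over their backs; the gripper's body (76 mm by 85 mm) begins 54 mm behind the grasp point. The pads swing forward as they close: fully open they stand 13 mm farther back than shut.
Start: joints at [1.242, 0.241, 0.005, 1.335, 0, 1.571], TCP at [0.161, 0.473, 0.304] pointing down, gripper open.
Joint ranges: [-2.72, 2.72], [-1.05, 1.87], [-1.09, 1.28], [-1.99, 2.15], [-1.42, 1.44], [-3.14, 3.14]. Speed limits (rad/s): [2.79, 2.79, 3.14, 3.14, 3.14, 3.14].

INTERFACE

Orientations are given as a unit quaternion [x, y, z, w].
In Python, from workcell import sensors, camera, order gives the robot as it stands. The module is installed in compiled form; this text tells all that it offers.
- The arm moves only by the shell command python3 -m inch 'ROWS'. ROWS is JSON, one flat list of numbers, 5 for each row, row after row: the opening, from -1 (shut) to 1 (fully open), then the shift along the tool's x, y, z in mm, then the turn about the tool's z in units of 6 degrees (1.0 is 6 degrees). A call has 1 to 8 rows; each row is the pose to reach, as a shift and turn from the pose commanded when the call began, along the tool's axes at that moment; what a row does not reach only later rows make up. A row lasts 1/10 s, in which the tool goes at most 50 mm and 8.59 degrees, less where a joint would pass 70% of its speed; a pose out of reach is approached as far as the arm can. A call with a gripper value outside its range is refused whole. The fingers move at their own pace and stop on an object; the grip force is fixed at half the most. Time passes only in rows, so rows that repeat a pose let the fingers close. It gives the time, the measured TCP pose, the force and the opening at its end, in the units of the state.
- sensors.get_obs(): the state, without advancing time (a new reading comes with each control period).
- camera(name): name is "scene" or "side" or "wrist"; returns a dict with "pixels" (400x640x3 uint8, red, green, blue), "intrinsics" (3x3 intrinsics, pixels), "extrinsics" (4x4, takes a point from camera to world coordinates). Camera axes: x right, y down, z forward; pixel columns grow to the right and rows downward; lengths in m; the calibration is good to about 2 mm. The wrist camera is an equidistant fisheye: a pixel r from the principal point sees the ray r / f radians off the axis. A picture is of the moment at which its call begins. There is no depth.
- order.job_done(): hands the job in, once; it reports no verdict.
The state is a dict: "clock": time; "joint_pos": joint angles; "joint_vel": joint speeds; "tau": joint torques, N m; "eef_pos": TCP position; "tool_rot": TCP orientation; "ft_force": force on the tool from outside, world axes, zero at the start; "ft_torque": the same for the moment, N m; "grip_width": finger opening in m.
Only numpy, scipy, OpenCV 4.12 (cv2) and the standard library are available. Lean on these libraries where they do the work, as an engineer would, in place of code of your own. Each camera call takes 0.05 s, during which the arm holds its last target.

## Working session

There is one attempt and no reset: what is moved stays moved. The work goes in short steps, Python scripts to look and compute and a shell command to move; the robot and the scene stay as the last step left them, time stands still between calls to the robot, and variables do not carry over. Pictures are saved under pics/ and viewed, and the job is handed in when it is done.

```bash
mkdir -p pics; python3 - <<'E'
from workcell import sensors, camera
import cv2, numpy as np
print(sensors.get_obs())
for n in ["scene","side","wrist"]:
    c=camera(n); cv2.imwrite(f"pics/{n}0.png",c["pixels"][:,:,::-1]); print(n,c["intrinsics"].tolist(),np.round(c["extrinsics"],4).tolist())
E
```

```text
{'clock': 0.0, 'joint_pos': array([ 1.24201536e+00,  2.41411386e-01,  3.74260055e-03,  1.33522460e+00,
       -4.94874398e-06,  1.57076202e+00]), 'joint_vel': array([-0.00113496,  0.00117258, -0.00012407,  0.00058054, -0.0011028 ,
       -0.00049228]), 'tau': array([-5.31764363e-05, -3.72320187e+01,  2.52407724e+01,  1.70220563e-02,
       -8.51071218e-05,  3.25420203e-06]), 'eef_pos': array([0.16129049, 0.47276258, 0.30302062]), 'tool_rot': array([ 1.63634048e-01,  9.86520552e-01, -1.03479691e-03, -1.69169931e-04]), 'ft_force': array([ 0.04362497,  0.35139078, -0.74923125]), 'ft_torque': array([-0.04642704, -0.05454207, -0.00594994]), 'grip_width': 0.08544408895318437}
scene [[457.1476500225246, 0.0, 319.4683322795076], [0.0, 457.1476500225246, 198.40930743542006], [0.0, 0.0, 1.0]] [[-0.8952, -0.2873, 0.3407, 0.2376], [-0.4451, 0.6154, -0.6505, 0.8275], [-0.0228, -0.734, -0.6788, 0.6517], [0.0, 0.0, 0.0, 1.0]]
side [[385.7326009499477, 0.0, 327.65474508519094], [0.0, 385.7326009499477, 208.4722625012995], [0.0, 0.0, 1.0]] [[0.9999, 0.0083, -0.0092, 0.5352], [0.0124, -0.578, 0.8159, -0.4361], [0.0014, -0.816, -0.5781, 0.5652], [0.0, 0.0, 0.0, 1.0]]
wrist [[309.70691628693146, 0.0, 323.7907303691701], [0.0, 309.70691628693146, 198.30061937991997], [0.0, 0.0, 1.0]] [[0.3216, 0.9095, 0.2635, 0.0937], [0.9469, -0.3085, -0.091, 0.4968], [-0.0015, 0.2788, -0.9604, 0.3729], [0.0, 0.0, 0.0, 1.0]]
```

View pics/scene0.png

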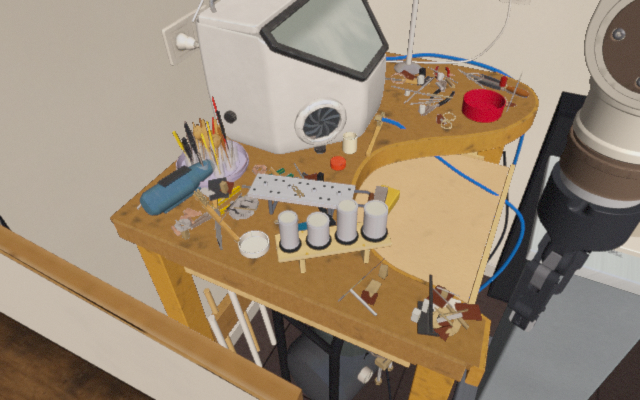

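View pics/side0.png

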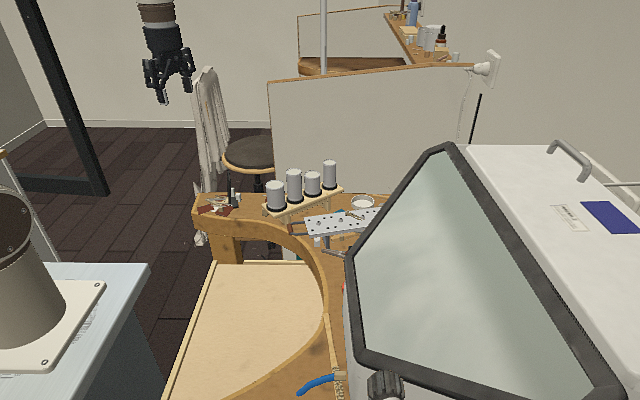

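View pics/wrist0.png

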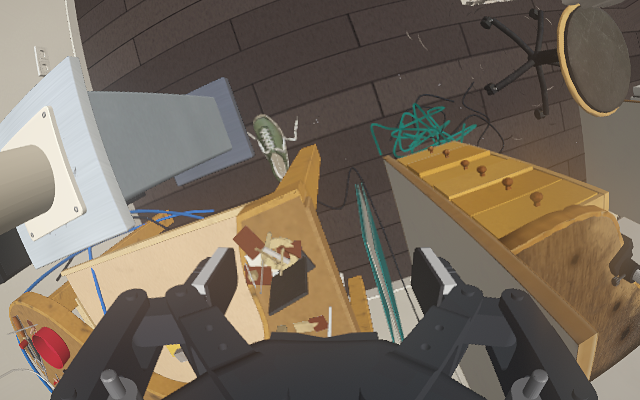

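```bash
python3 - <<'E'
import cv2
a=cv2.imread("pics/scene0.png"); cv2.imwrite("pics/s1.png",cv2.resize(a[160:280,235:415],None,fx=4.4,fy=4.4,interpolation=cv2.INTER_CUBIC))
a=cv2.imread("pics/side0.png"); cv2.imwrite("pics/d1.png",cv2.resize(a[150:250,240:390],None,fx=5.3,fy=5.3,interpolation=cv2.INTER_CUBIC))
E
```

```text
(no output)
```

View pics/s1.png

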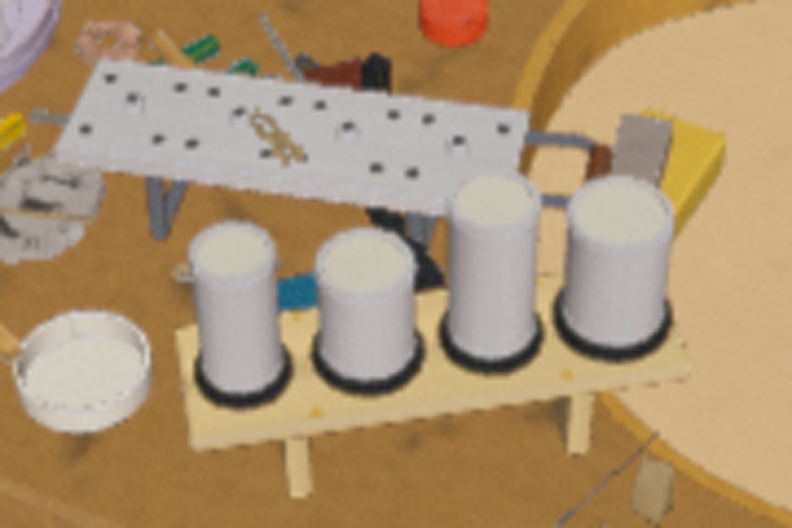

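View pics/d1.png

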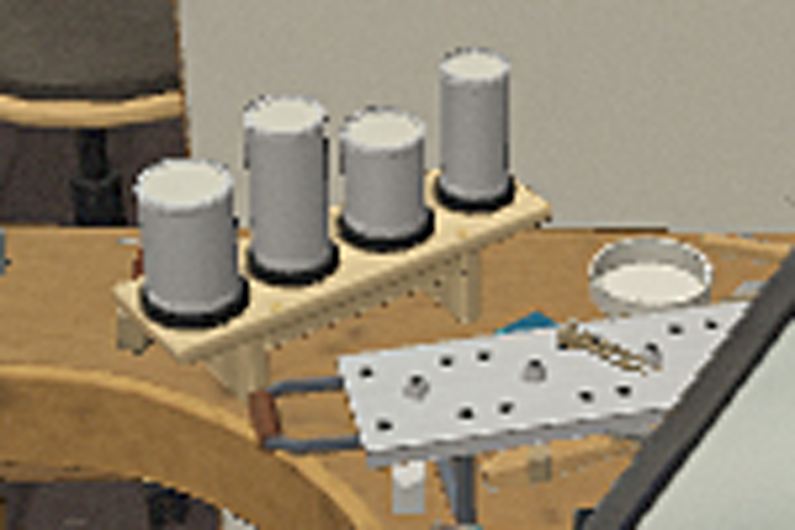

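```bash
cat > h.py <<'E'
import numpy as np, cv2
from scipy.optimize import least_squares
CAM={"scene":(np.array([[457.14765,0,319.46833],[0,457.14765,198.40931],[0,0,1]]),None),"side":(np.array([[385.7326,0,327.654745],[0,385.7326,208.4722625],[0,0,1]]),None)}
from workcell import camera, sensors
def ray(c,px):
    K,T=c["intrinsics"],c["extrinsics"]
    d=T[:3,:3]@np.linalg.solve(K,[px[0],px[1],1]); return T[:3,3],d
def atz(c,px,z):
    o,d=ray(c,px); return o+d*(z-o[2])/d[2]
def tri(rs):
    A=0;b=0
    for o,d in rs:
        d=d/np.linalg.norm(d);P=np.eye(3)-np.outer(d,d);A=A+P;b=b+P@o
    return np.linalg.solve(A,b)
def proj(c,p):
    T=np.linalg.inv(c["extrinsics"]);q=T[:3,:3]@p+T[:3,3];u=c["intrinsics"]@q;return u[:2]/u[2]
E
python3 - <<'E'
from h import *
S=camera("scene");D=camera("side")
s=lambda u,v:(235+(u+.5)/4.4-.5,160+(v+.5)/4.4-.5); d=lambda u,v:(240+(u+.5)/5.3-.5,150+(v+.5)/5.3-.5)
F={"b":((234,248),(476,66),.123),"c":((365,260),(383,130),.107),"d":((495,200),(285,114),.131),"a":((621,208),(184,184),.115),
"r+75":((133,99),None,.061),"r+25":((239,115),(652,352),.061),"r-25":((348,128),(534,369),.061),"r-75":((458,141),(415,384),.061)}
for k,(p,q,z) in F.items():
    out=[atz(S,s(*p),z)[:2]]
    if q: out+= [atz(D,d(*q),z)[:2], tri([ray(S,s(*p)),ray(D,d(*q))])]
    print(k,[np.round(o,4).tolist() for o in out])
E
```

```text
b [[0.5312, 0.3807], [0.5299, 0.3798], [0.5305, 0.3807, 0.1229]]
c [[0.4916, 0.3516], [0.489, 0.3496], [0.4903, 0.3513, 0.1066]]
d [[0.4505, 0.3236], [0.4492, 0.3213], [0.4498, 0.3229, 0.1303]]
a [[0.4115, 0.2917], [0.4088, 0.2901], [0.4101, 0.2912, 0.1146]]
r+75 [[0.6538, 0.2646]]
r+25 [[0.6049, 0.2539], [0.6044, 0.2479], [0.6055, 0.2517, 0.0586]]
r-25 [[0.5567, 0.2411], [0.5553, 0.2354], [0.5565, 0.2391, 0.0588]]
r-75 [[0.509, 0.2284], [0.5068, 0.2246], [0.5081, 0.2271, 0.0597]]
```

```bash
python3 - <<'E'
from h import *
S=camera("scene");D=camera("side")
for p in [(270,150),(388,112),(205,112),(345,120),(398,196)]: print(p,np.round(atz(S,p,0)[:2],3))
o=[]
# top front-edge left corner of glass frame: scene (262,55)? side?
for n,c in (("scene",S),("side",D)):
    a=c["pixels"][:,:,::-1]
    a=a[0:200,150:450] if n=="scene" else a[120:400,320:640]
    cv2.imwrite(f"pics/box_{n}.png",cv2.resize(a,None,fx=2.1,fy=2.1))
E
```

```text
(270, 150) [0.747 0.101]
(388, 112) [ 0.55  -0.172]
(205, 112) [0.993 0.028]
(345, 120) [ 0.637 -0.091]
(398, 196) [0.419 0.126]
```

View pics/box_scene.png

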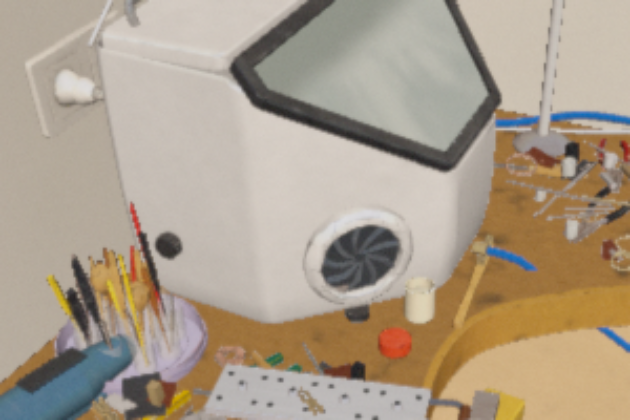

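View pics/box_side.png

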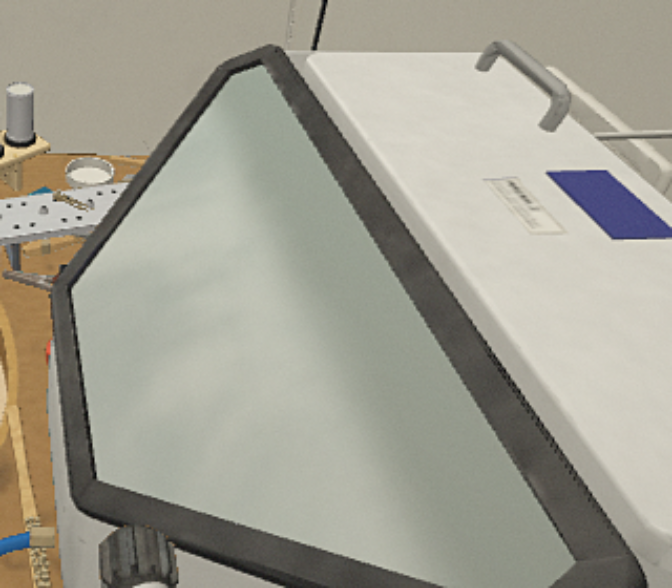

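```bash
cat > g.py <<'E'
import sys
from h import *
from scipy.spatial.transform import Rotation as R
def goto(x,y,z,yang=None):
    o=sensors.get_obs(); r=R.from_quat(o["tool_rot"]); M=r.as_matrix(); p=o["eef_pos"]
    a=np.degrees(np.arctan2(M[1,1],M[0,1])); d=M.T@(np.array([x,y,z])-p)*1000
    t=0 if yang is None else -((yang-a+180)%360-180)/6
    print("t",round(o["clock"],2),"tcp",p.round(4),"yang",round(a,2),"tilt",M[:,2].round(3),"q",o["joint_pos"].round(2),"F",o["ft_force"].round(1),"w",round(o["grip_width"],4),"\nSHIFT",d.round(1),"turn",round(t,2), "deg",round(t*6,1))
if __name__=="__main__": goto(*map(float,sys.argv[1:]))
E
python3 g.py .5305 .3805 .29 126.6; python3 -m inch '[0.5,0,0,0,-1.2]'; python3 g.py .5305 .3805 .29 126.6
```

```text
t 0.35 tcp [0.1614 0.4731 0.3037] yang 71.16 tilt [-0. -0. -1.] q [1.24 0.24 0.   1.34 0.   1.57] F [ 0.1 -0.7 -0.5] w 0.0857 
SHIFT [-379.2   31.5   13.7] turn -9.24 deg -55.4
clock: 0.45
eef_pos: [0.1614, 0.4732, 0.3038]
tool_rot: [0.1, 0.995, -0.0, -0.0]
ft_force: [0.5, -0.3, -0.1]
grip_width: 0.0731
t 0.45 tcp [0.1614 0.4732 0.3038] yang 78.54 tilt [-0. -0. -1.] q [1.24 0.24 0.   1.34 0.   1.44] F [ 0.5 -0.3 -0.1] w 0.0731 
SHIFT [-380.1  -17.5   13.8] turn -8.01 deg -48.1
```

```bash
python3 -m inch '[0.4,-48,-2,0,-1,0.4,-95,-4,2,-2,0.4,-143,-6,4,-3,0.4,-190,-9,6,-4,0.4,-238,-11,8,-5,0.4,-285,-13,10,-6,0.4,-333,-15,12,-7,0.4,-380,-17.5,14,-8]'; python3 -m inch '[0.4,0,0,0,0,0.4,0,0,0,0]';  python3 g.py .5305 .3805 .20 126.6
```

```text
clock: 1.25
eef_pos: [0.532, 0.3786, 0.2897]
tool_rot: [-0.314, 0.949, 0.0, 0.0]
ft_force: [1.2, 0.6, 0.2]
grip_width: 0.0599
clock: 1.45
eef_pos: [0.531, 0.3785, 0.2886]
tool_rot: [-0.311, 0.951, -0.0, -0.001]
ft_force: [-0.3, -0.2, -0.3]
grip_width: 0.0598
t 1.45 tcp [0.531  0.3785 0.2886] yang 126.19 tilt [-0.002 -0.001 -1.   ] q [ 0.62  0.56  0.45  1.46  0.   -0.01] F [-0.3 -0.2 -0.3] w 0.0598 
SHIFT [-0.9  1.9 88.6] turn -0.07 deg -0.4
```

```bash
python3 -m inch '[0.4,-1,2,25,0,0.4,-1,2,50,0,0.4,-1,2,70,0,0.4,-1,2,75,0,0.4,-1,2,75,0]'; python3 g.py .5305 .3805 .147 126.6; python3 - <<'E'
from h import *
for n in ["wrist","scene"]:
    a=camera(n)["pixels"][:,:,::-1]
    if n=="scene": a=cv2.resize(a[100:300,200:520],None,fx=2.5,fy=2.5)
    cv2.imwrite(f"pics/b1{n}.png",a)
E
```

```text
clock: 1.95
eef_pos: [0.5282, 0.3821, 0.2146]
tool_rot: [-0.313, 0.95, -0.0, -0.001]
ft_force: [0.5, -0.2, -0.5]
grip_width: 0.0596
t 1.95 tcp [0.5282 0.3821 0.2146] yang 126.44 tilt [-0.002 -0.001 -1.   ] q [ 0.63  0.59  0.3   1.28  0.   -0.01] F [ 0.5 -0.2 -0.5] w 0.0596 
SHIFT [-1.  -2.6 67.6] turn -0.03 deg -0.2
```

View pics/b1wrist.png

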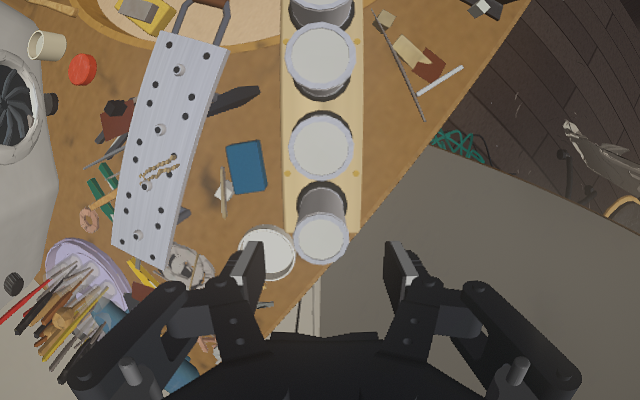

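View pics/b1scene.png

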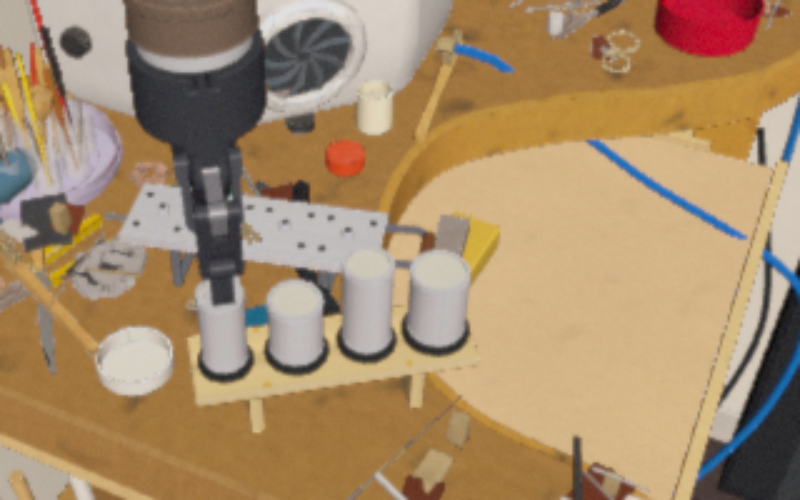

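```bash
cat >> h.py <<'E'
def wray(c,px):
    K,T=c["intrinsics"],c["extrinsics"]; v=np.array([(px[0]-K[0,2])/K[0,0],(px[1]-K[1,2])/K[1,1]]); r=np.linalg.norm(v)
    d=np.array([*(v/r*np.sin(r)),np.cos(r)]); return T[:3,3],T[:3,:3]@d
def watz(c,px,z):
    o,d=wray(c,px); return o+d*(z-o[2])/d[2]
E
python3 - <<'E'
from h import *
W=camera("wrist");S=camera("scene");D=camera("side")
for n,p,z in [("b",(321,237),.123),("c",(321,148),.107),("d",(320,56),.131),("-75",(180,70),.061),("-25",(160,130),.061),("25",(146,186),.061),("75",(137,236),.061),("ch1",(178,154),.055),("ch2",(139,180),.055)]: print(n,watz(W,p,z)[:2].round(4))
s=lambda u,v:(235+(u+.5)/4.4-.5,160+(v+.5)/4.4-.5)
d=lambda u,v:(240+(u+.5)/5.3-.5,150+(v+.5)/5.3-.5)
for z in (.055,): print([atz(S,s(*q),z)[:2].round(4) for q in ((255,110),(303,160))],[atz(D,d(*q),z)[:2].round(4) for q in ((562,332),(658,370))])
a=W["pixels"][20:280,90:280,::-1]; cv2.imwrite("pics/rk.png",cv2.resize(a,None,fx=2.3,fy=2.3,interpolation=2))
E
```

```text
b [0.5298 0.3822]
c [0.4905 0.3532]
d [0.4509 0.3236]
-75 [0.508  0.2311]
-25 [0.5567 0.2423]
25 [0.6052 0.2537]
75 [0.6542 0.2655]
ch1 [0.5664 0.2644]
ch2 [0.6084 0.2426]
[array([0.6037, 0.242 ]), array([0.5683, 0.2625])] [array([0.5678, 0.2698]), array([0.607 , 0.2435])]
```

View pics/rk.png

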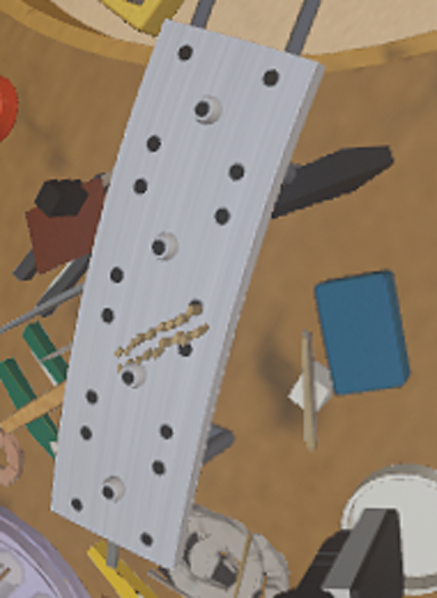

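```bash
python3 g.py .530 .3812 .147; python3 -m inch '[0.4,-1.5,-2,25,0,0.4,-1.5,-2,50,0,0.4,-1.5,-2,62,0,0.4,-1.5,-2,68,0,0.4,-1.5,-2,68,0]'; python3 g.py .530 .3812 .147
```

```text
t 2.2 tcp [0.5301 0.3822 0.2167] yang 126.37 tilt [ 0.002  0.002 -1.   ] q [ 0.62  0.59  0.31  1.28 -0.   -0.01] F [ 0.3  0.6 -0.7] w 0.0599 
SHIFT [ 0.9 -0.7 69.7] turn 0 deg 0
clock: 2.7
eef_pos: [0.532, 0.3809, 0.1467]
tool_rot: [-0.312, 0.95, -0.0, -0.0]
ft_force: [-0.5, -0.8, -0.5]
grip_width: 0.0596
t 2.7 tcp [0.532  0.3809 0.1467] yang 126.36 tilt [-0.001 -0.    -1.   ] q [ 0.62  0.64  0.21  1.14  0.   -0.01] F [-0.5 -0.8 -0.5] w 0.0596 
SHIFT [ 1.4  1.5 -0.3] turn 0 deg 0
```

```bash
python3 -m inch '[-1,0,0,0,0,-1,0,0,0,0,-1,0,0,0,0,-1,0,0,0,0,-1,0,0,-5,0,-1,0,0,-20,0]'; python3 g.py .508 .229 .23 103.7
```

```text
clock: 3.3
eef_pos: [0.5308, 0.3799, 0.1648]
tool_rot: [-0.312, 0.95, -0.001, -0.003]
ft_force: [-1.3, 1.2, -2.3]
grip_width: 0.0309
t 3.3 tcp [0.5308 0.3799 0.1648] yang 126.36 tilt [-0.004 -0.003 -1.   ] q [ 0.62  0.63  0.24  1.18 -0.   -0.01] F [-1.3  1.2 -2.3] w 0.0309 
SHIFT [ 108.2 -108.   -64.6] turn 3.78 deg 22.7
```

```bash
python3 - <<'E'
from h import *
a=camera("scene")["pixels"][:,:,::-1]
cv2.imwrite("pics/b2.png",cv2.resize(a[150:280,220:420],None,fx=4,fy=4))
E
```

```text
(no output)
```

View pics/b2.png

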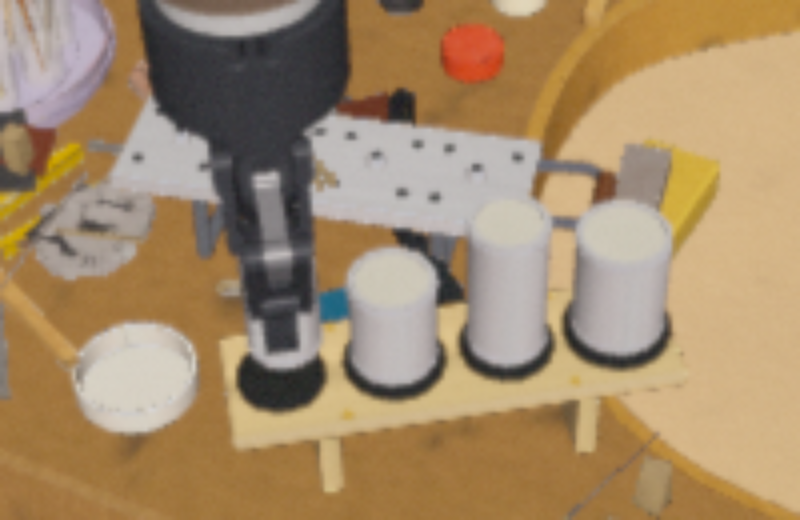

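Flask b is lifted: its foot shows above the bare base at (280,375). Now lift it higher and carry it across.

```bash
python3 -m inch '[-1,0,0,-30,0,-1,0,0,-65,0,-1,18,-18,-70,0.7,-1,38,-38,-70,1.4,-1,58,-58,-70,2.1,-1,78,-78,-70,2.8,-1,96,-96,-70,3.5,-1,108,-107,-70,3.8]';python3 -m inch '[-1,0,0,0,0,-1,0,0,0,0,-1,0,0,0,0]'; python3 g.py .508 .229 .16 103.7
```

```text
clock: 4.15
eef_pos: [0.508, 0.2289, 0.2365]
tool_rot: [-0.117, 0.993, -0.0, -0.001]
ft_force: [0.5, -0.5, -1.2]
grip_width: 0.0308
clock: 4.45
eef_pos: [0.5088, 0.2316, 0.2369]
tool_rot: [-0.119, 0.993, 0.0, 0.0]
ft_force: [-0.8, -0.2, -1.8]
grip_width: 0.0305
t 4.45 tcp [0.5088 0.2316 0.2369] yang 103.64 tilt [ 0.     0.001 -1.   ] q [0.43 0.39 0.04 1.22 0.   0.19] F [-0.8 -0.2 -1.8] w 0.0305 
SHIFT [ 1.5 -2.4 76.9] turn -0.01 deg -0.1
```

```bash
python3 -m inch '[-1,0,-1,25,0,-1,0,-1,50,0,-1,0,-1,70,0,-1,0,-1,80,0,-1,0,-1,85,0,-1,0,-1,85,0]'; python3 g.py .508 .229 .141 103.7;  python3 - <<'E'
from h import *
for n,s in (("scene",np.s_[150:280,260:440]),("side",np.s_[150:280,240:400])):
    a=camera(n)["pixels"][:,:,::-1]
    cv2.imwrite(f"pics/b3{n}.png",cv2.resize(a[s],None,fx=4,fy=4,interpolation=2))
E
```

```text
clock: 5.05
eef_pos: [0.5088, 0.2302, 0.1516]
tool_rot: [-0.118, 0.993, -0.0, -0.0]
ft_force: [0.8, 0.2, -2.1]
grip_width: 0.0305
t 5.05 tcp [0.5088 0.2302 0.1516] yang 103.61 tilt [-0. -0. -1.] q [ 0.42  0.46 -0.09  1.02  0.    0.19] F [ 0.8  0.2 -2.1] w 0.0305 
SHIFT [ 1.1 -1.  10.6] turn -0.02 deg -0.1
```

View pics/b3scene.png

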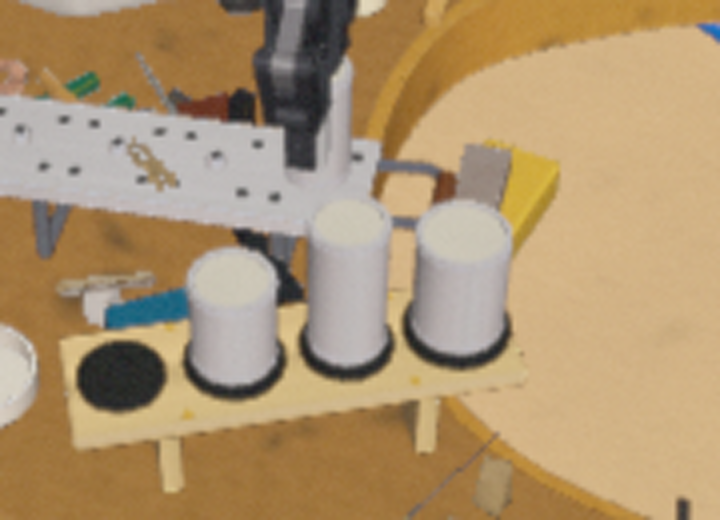

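View pics/b3side.png

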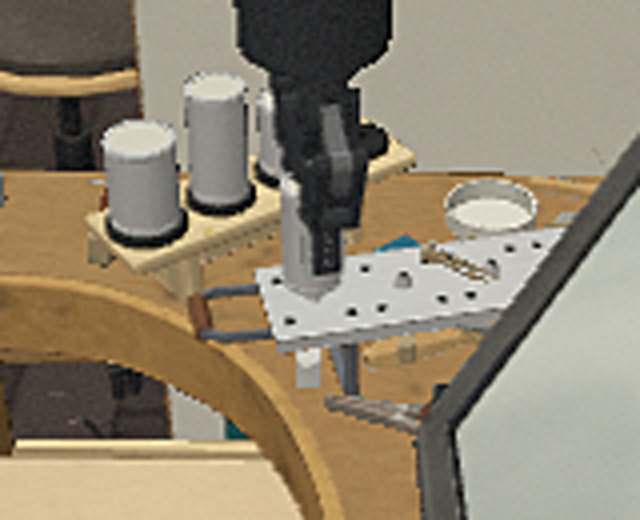

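```bash
python3 - <<'E'
from h import *
S=camera("scene");D=camera("side");
for z in (.066,.09):
  p=np.array([.508,.229,z])
  for n,c in (("scene",S),("side",D)):
    r=c["extrinsics"][:3,0]*.016
    print(n,z,proj(c,p).round(1),proj(c,p-r).round(1),proj(c,p+r).round(1))
E
```

```text
scene 0.066 [339.1 190.1] [330.7 190.1] [347.4 190.1]
side 0.066 [318.5 219. ] [311.1 219. ] [325.9 219. ]
scene 0.09 [339.1 180.6] [330.7 180.6] [347.6 180.6]
side 0.09 [318.4 209.9] [310.8 209.9] [325.9 209.9]
```

```bash
python3 -m inch '[-1,0,0,3,0,-1,0,0,6,0,-1,0,0,8,0,-1,0,0,8,0]';python3 -m inch '[-1,0,0,1.5,0,-1,0,0,1.5,0]'; python3 -m inch '[-1,0,0,1,0,-1,0,0,1,0]'
```

```text
clock: 5.65
eef_pos: [0.5085, 0.2296, 0.1435]
tool_rot: [-0.118, 0.993, -0.0, -0.0]
ft_force: [-0.6, -0.3, -1.3]
grip_width: 0.0306
clock: 5.85
eef_pos: [0.5089, 0.2297, 0.1427]
tool_rot: [-0.118, 0.993, 0.0, 0.0]
ft_force: [0.1, -0.9, 0.2]
grip_width: 0.0308
clock: 6.05
eef_pos: [0.5089, 0.2297, 0.1425]
tool_rot: [-0.118, 0.993, 0.0, 0.0]
ft_force: [-1.4, -1.0, 5.9]
grip_width: 0.0308
```

```bash
python3 -m inch '[-0.1,0,0,0,0,0.2,0,0,0,0,0.4,0,0,0,0,0.4,0,0,-20,0,0.4,0,0,-60,0,0.4,0,0,-100,0,0.4,0,0,-110,0]'; python3 g.py .4906 .352 .24 126.6;  python3 - <<'E'
from h import *
for n,s in (("scene",np.s_[150:280,260:440]),):
    a=camera(n)["pixels"][:,:,::-1]
    cv2.imwrite(f"pics/b4{n}.png",cv2.resize(a[s],None,fx=4,fy=4,interpolation=2))
E
```

```text
clock: 6.75
eef_pos: [0.5108, 0.2307, 0.2563]
tool_rot: [-0.118, 0.993, 0.001, 0.004]
ft_force: [0.4, 0.4, 0.5]
grip_width: 0.0599
t 6.75 tcp [0.5108 0.2307 0.2563] yang 103.56 tilt [ 0.008  0.004 -1.   ] q [ 0.42  0.38  0.07  1.26 -0.    0.19] F [0.4 0.4 0.5] w 0.0599 
SHIFT [ -8.6 122.7  16.6] turn -3.84 deg -23.0
```

View pics/b4scene.png

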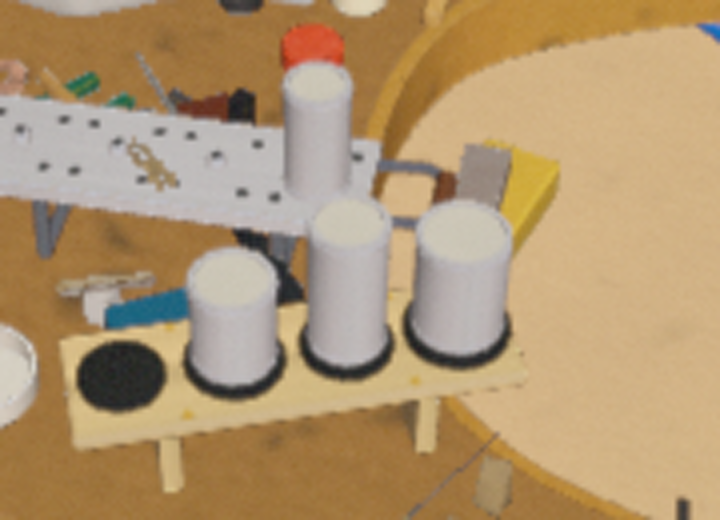

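Flask b stands upright on the −75 spout (top at (318,85) in the crop). Next is flask c.

```bash
python3 -m inch '[0.45,-1,20,0,-0.7,0.45,-3,45,0,-1.4,0.45,-5,70,0,-2.1,0.45,-7,95,10,-2.8,0.45,-8,115,20,-3.5,0.45,-8,122,35,-3.84,0.45,-8,122,45,-3.84,0.45,-8,122,45,-3.84]';python3 -m inch '[0.45,0,0,0,0,0.45,0,0,0,0]'; python3 g.py .4906 .352 .143 126.6
```

```text
clock: 7.6
eef_pos: [0.4866, 0.3491, 0.2031]
tool_rot: [-0.314, 0.95, -0.001, -0.003]
ft_force: [-0.9, -1.2, 0.4]
grip_width: 0.0621
clock: 7.8
eef_pos: [0.4885, 0.3497, 0.207]
tool_rot: [-0.313, 0.95, 0.0, 0.0]
ft_force: [-0.1, 0.5, 0.5]
grip_width: 0.0619
t 7.8 tcp [0.4885 0.3497 0.207 ] yang 126.52 tilt [ 0.001  0.    -1.   ] q [ 0.62  0.49  0.12  1.19 -0.   -0.02] F [-0.1  0.5  0.5] w 0.0619 
SHIFT [-3.   0.6 64. ] turn -0.01 deg -0.1
```

```bash
python3 -m inch '[0.45,-3,0.5,25,0,0.45,-3,0.5,48,0,0.45,-3,0.5,60,0,0.45,-3,0.5,64,0,0.45,-3,0.5,64,0]';python3 g.py .4906 .352 .143 126.6; python3 -m inch '[-1,0,0,0,0,-1,0,0,0,0,-1,0,0,0,0,-1,0,0,0,0,-1,0,0,-5,0,-1,0,0,-20,0,-1,0,0,-50,0,-1,0,0,-85,0]'; python3 g.py .5565 .2405 .23 103.7
```

```text
clock: 8.3
eef_pos: [0.4903, 0.3522, 0.1426]
tool_rot: [-0.314, 0.949, -0.0, -0.0]
ft_force: [0.9, 0.2, 0.2]
grip_width: 0.0616
t 8.3 tcp [0.4903 0.3522 0.1426] yang 126.58 tilt [-0. -0. -1.] q [ 0.62  0.55  0.04  1.06  0.   -0.02] F [0.9 0.2 0.2] w 0.0616 
SHIFT [-0.1 -0.4 -0.4] turn -0.0 deg -0.0
clock: 9.1
eef_pos: [0.4888, 0.3514, 0.226]
tool_rot: [-0.314, 0.949, -0.001, -0.003]
ft_force: [1.3, 0.5, -1.2]
grip_width: 0.0368
t 9.1 tcp [0.4888 0.3514 0.226 ] yang 126.6 tilt [-0.005 -0.004 -1.   ] q [ 0.62  0.49  0.16  1.25 -0.   -0.02] F [ 1.3  0.5 -1.2] w 0.0368 
SHIFT [  11.8 -129.4   -3.9] turn 3.82 deg 22.9
```

```bash
python3 -m inch '[-1,0,-8,-10,0.3,-1,2,-30,-10,1,-1,4,-55,-10,1.7,-1,6,-80,-10,2.4,-1,8,-105,-10,3.1,-1,11,-122,-10,3.6,-1,12,-129,-5,3.82,-1,12,-129,0,3.82]';python3 -m inch '[-1,0,0,20,0,-1,0,0,45,0,-1,0,0,65,0,-1,0,0,72,0,-1,0,0,72,0]'; python3 g.py .5565 .2405 .138 103.7;  python3 - <<'E'
from h import *
for n,s in (("scene",np.s_[150:280,260:440]),("side",np.s_[150:280,240:400])):
    c=camera(n);a=c["pixels"][:,:,::-1]
    cv2.imwrite(f"pics/c3{n}.png",cv2.resize(a[s],None,fx=4,fy=4,interpolation=2))
    r=c["extrinsics"][:3,0]*.019; p=np.array([.5565,.2405,.07])
    o=np.array([s[1].start,s[0].start]); print(n,[((proj(c,q)-o)*4).round(0) for q in (p-r,p,p+r)])
E
```

```text
clock: 9.9
eef_pos: [0.5575, 0.2407, 0.2265]
tool_rot: [-0.118, 0.993, -0.0, -0.0]
ft_force: [-0.7, -0.3, -2.2]
grip_width: 0.0367
clock: 10.4
eef_pos: [0.556, 0.2421, 0.1537]
tool_rot: [-0.12, 0.993, -0.0, -0.002]
ft_force: [-0.1, -1.1, -2.3]
grip_width: 0.037
t 10.4 tcp [0.556  0.2421 0.1537] yang 103.77 tilt [-0.004 -0.001 -1.   ] q [0.41 0.55 0.06 1.09 0.   0.17] F [-0.1 -1.1 -2.3] w 0.037 
SHIFT [-0.2 -1.7 15.7] turn 0.01 deg 0.1
scene [array([176., 140.]), array([215., 140.]), array([254., 140.])]
side [array([369., 258.]), array([404., 258.]), array([439., 258.])]
```

View pics/c3scene.png

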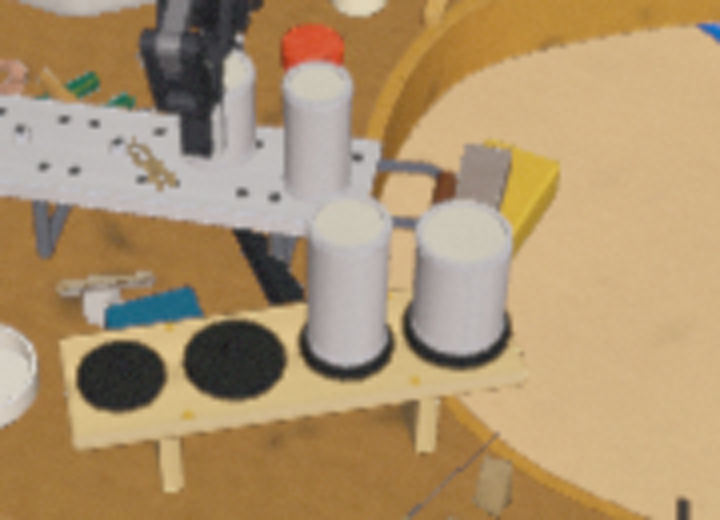

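View pics/c3side.png

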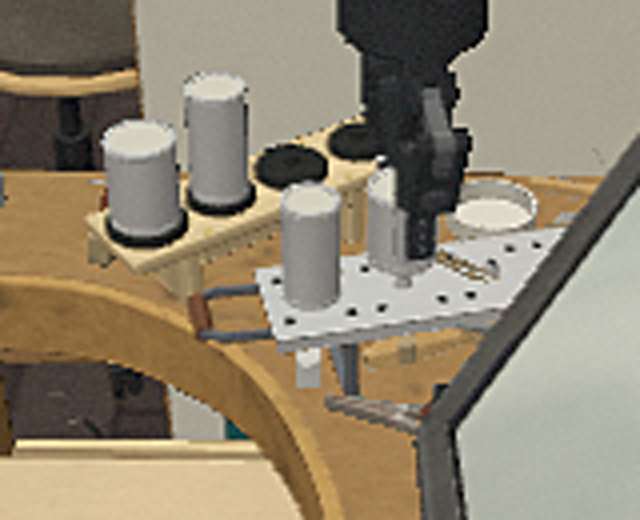

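Flask c hangs right above the −25 spout: its edges are at 254 in the scene crop and 369 in the side crop, as predicted. Lower it.

```bash
python3 -m inch '[-1,0,-1,5,0,-1,0,-1,10,0,-1,0,-1,13,0,-1,0,-1,13,0]';python3 -m inch '[-1,0,0,1,0,-1,0,0,1,0]'; python3 -m inch '[-1,0,0,1,0,-1,0,0,1,0]'
```

```text
clock: 10.9
eef_pos: [0.5573, 0.2405, 0.1419]
tool_rot: [-0.119, 0.993, -0.0, -0.0]
ft_force: [-0.7, -0.4, -2.0]
grip_width: 0.0366
clock: 11.1
eef_pos: [0.5577, 0.2407, 0.1414]
tool_rot: [-0.119, 0.993, 0.0, 0.0]
ft_force: [-0.3, 0.9, -1.2]
grip_width: 0.0366
clock: 11.3
eef_pos: [0.5576, 0.2407, 0.1404]
tool_rot: [-0.119, 0.993, 0.0, -0.0]
ft_force: [-0.2, 0.7, -1.8]
grip_width: 0.0367
```

```bash
python3 -m inch '[-1,0,0,1.2,0,-1,0,0,1.2,0]';python3 -m inch '[-1,0,0,1.2,0,-1,0,0,1.2,0]'
```

```text
clock: 11.5
eef_pos: [0.5575, 0.2407, 0.139]
tool_rot: [-0.119, 0.993, -0.0, -0.0]
ft_force: [-1.0, -0.9, -1.9]
grip_width: 0.0366
clock: 11.7
eef_pos: [0.5577, 0.2408, 0.1382]
tool_rot: [-0.119, 0.993, 0.0, 0.0]
ft_force: [0.3, -0.0, -0.4]
grip_width: 0.0367
```

```bash
python3 -m inch '[-1,0,0,1,0,-1,0,0,1,0]'
```

```text
clock: 11.9
eef_pos: [0.5577, 0.2408, 0.138]
tool_rot: [-0.119, 0.993, 0.0, 0.0]
ft_force: [-1.8, -1.5, 4.0]
grip_width: 0.0367
```

Seated. Release it and go for d.

```bash
python3 -m inch '[0.05,0,0,0,0,0.3,0,0,0,0,0.45,0,0,0,0,0.45,0,0,-20,0,0.45,0,0,-60,0,0.45,0,0,-100,0,0.45,0,0,-110,0]'; python3 g.py .4505 .3235 .235 126.6;  python3 - <<'E'
from h import *
for n,s in (("scene",np.s_[150:280,260:440]),):
    a=camera(n)["pixels"][:,:,::-1]
    cv2.imwrite(f"pics/c4{n}.png",cv2.resize(a[s],None,fx=4,fy=4,interpolation=2))
E
```

```text
clock: 12.6
eef_pos: [0.5597, 0.2416, 0.2524]
tool_rot: [-0.119, 0.993, 0.001, 0.004]
ft_force: [0.3, 0.1, -0.2]
grip_width: 0.0622
t 12.6 tcp [0.5597 0.2416 0.2524] yang 103.68 tilt [ 0.008  0.004 -1.   ] q [ 0.41  0.48  0.21  1.3  -0.    0.17] F [ 0.3  0.1 -0.2] w 0.0622 
SHIFT [ 86.8 105.4  16.7] turn -3.82 deg -22.9
```

View pics/c4scene.png

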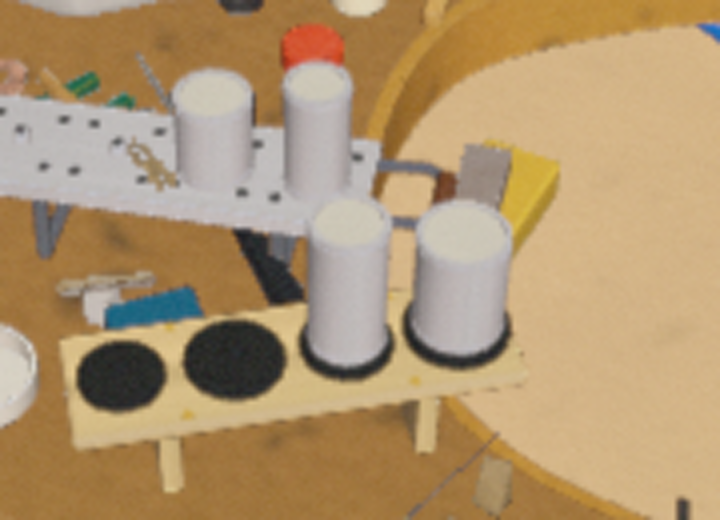

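Flask c stands upright on the −25 spout (top at (213,92)). Next is d.

```bash
python3 -m inch '[0.45,14,17,0,-0.6,0.45,30,37,0,-1.3,0.45,46,56,5,-2,0.45,62,75,10,-2.7,0.45,78,95,15,-3.4,0.45,87,106,18,-3.82,0.45,87,106,18,-3.82,0.45,87,106,18,-3.82]';python3 -m inch '[0.45,0,0,0,0]'; python3 g.py .4505 .3235 .155 126.6
```

```text
clock: 13.45
eef_pos: [0.4483, 0.3229, 0.2286]
tool_rot: [-0.314, 0.95, -0.0, -0.0]
ft_force: [0.2, -0.3, 0.3]
grip_width: 0.0619
clock: 13.55
eef_pos: [0.449, 0.3227, 0.229]
tool_rot: [-0.313, 0.95, -0.0, 0.0]
ft_force: [0.7, -0.6, -0.3]
grip_width: 0.0619
t 13.55 tcp [0.449  0.3227 0.229 ] yang 126.5 tilt [ 0.001 -0.    -1.   ] q [ 0.62  0.39  0.01  1.19 -0.   -0.01] F [ 0.7 -0.6 -0.3] w 0.0619 
SHIFT [-1.7 -0.2 74. ] turn -0.02 deg -0.1
```

```bash
python3 -m inch '[0.45,-1.5,0,25,0,0.45,-1.5,0,50,0,0.45,-1.5,0,68,0,0.45,-1.5,0,74,0,0.45,-1.5,0,74,0]';python3 g.py .4505 .3235 .155 126.6; python3 -m inch '[-1,0,0,0,0,-1,0,0,0,0,-1,0,0,0,0,-1,0,0,0,0,-1,0,0,-5,0,-1,0,0,-20,0,-1,0,0,-50,0,-1,0,0,-85,0]'; python3 g.py .605 .2525 .24 103.7
```

```text
clock: 14.05
eef_pos: [0.4495, 0.3232, 0.1543]
tool_rot: [-0.313, 0.95, -0.0, -0.001]
ft_force: [0.3, 0.2, -0.3]
grip_width: 0.062
t 14.05 tcp [0.4495 0.3232 0.1543] yang 126.51 tilt [-0.001 -0.001 -1.   ] q [ 0.62  0.45 -0.1   1.02 -0.   -0.01] F [ 0.3  0.2 -0.3] w 0.062 
SHIFT [-1.  -0.3 -0.7] turn -0.01 deg -0.1
clock: 14.85
eef_pos: [0.4478, 0.3232, 0.2391]
tool_rot: [-0.314, 0.949, -0.001, -0.003]
ft_force: [0.5, -0.6, -1.7]
grip_width: 0.0339
t 14.85 tcp [0.4478 0.3232 0.2391] yang 126.61 tilt [-0.005 -0.003 -1.   ] q [ 0.63  0.38  0.03  1.23  0.   -0.01] F [ 0.5 -0.6 -1.7] w 0.0339 
SHIFT [ -83.9 -150.5   -1.4] turn 3.82 deg 22.9
```

```bash
python3 -m inch '[-1,-10,-15,0,0.3,-1,-24,-42,0,0.9,-1,-38,-68,0,1.5,-1,-52,-94,0,2.1,-1,-65,-118,0,2.8,-1,-78,-140,0,3.5,-1,-84,-150,0,3.82,-1,-84,-150,0,3.82]';python3 -m inch '[-1,0,0,15,0,-1,0,0,35,0,-1,0,0,55,0,-1,0,0,65,0,-1,0,0,70,0,-1,0,0,70,0]'; python3 g.py .605 .2525 .149 103.7;  python3 - <<'E'
from h import *
for n,s in (("scene",np.s_[130:260,220:400]),("side",np.s_[150:280,240:400])):
    c=camera(n);a=c["pixels"][:,:,::-1]
    cv2.imwrite(f"pics/d3{n}.png",cv2.resize(a[s],None,fx=4,fy=4,interpolation=2))
    r=c["extrinsics"][:3,0]*.0175; p=np.array([.605,.2525,.08])
    o=np.array([s[1].start,s[0].start]); print(n,[((proj(c,q)-o)*4).round(0) for q in (p-r,p,p+r)])
E
```

```text
clock: 15.65
eef_pos: [0.6067, 0.2529, 0.2389]
tool_rot: [-0.118, 0.993, -0.0, -0.001]
ft_force: [-0.4, -0.6, -2.5]
grip_width: 0.034
clock: 16.25
eef_pos: [0.6053, 0.2541, 0.1697]
tool_rot: [-0.12, 0.993, -0.0, -0.001]
ft_force: [-0.2, -0.7, -1.4]
grip_width: 0.0337
t 16.25 tcp [0.6053 0.2541 0.1697] yang 103.75 tilt [-0.001 -0.    -1.   ] q [0.4  0.63 0.25 1.19 0.   0.16] F [-0.2 -0.7 -1.4] w 0.0337 
SHIFT [ 0.7 -1.4 20.7] turn 0.01 deg 0.0
scene [array([238., 192.]), array([274., 192.]), array([310., 192.])]
side [array([461., 231.]), array([493., 231.]), array([525., 231.])]
```

View pics/d3scene.png

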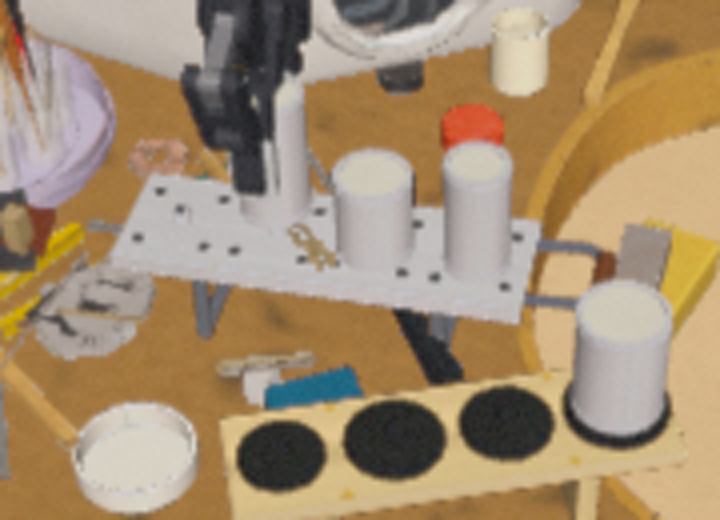

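View pics/d3side.png

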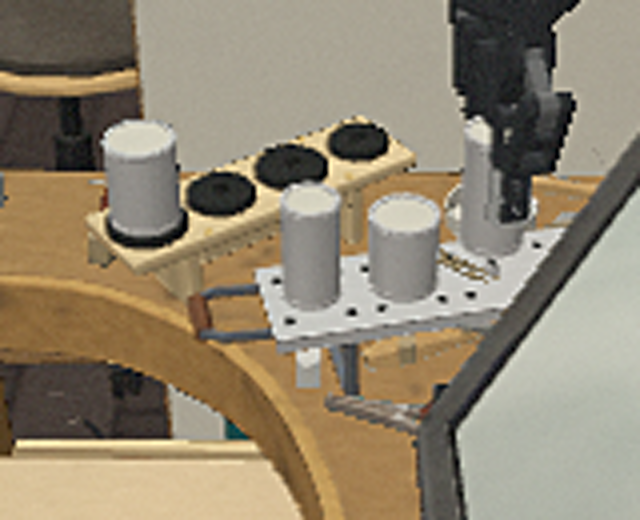

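```bash
python3 -m inch '[-1,0.5,-1,5,0,-1,0.5,-1,10,0,-1,0.5,-1,15,0,-1,0.5,-1,16.5,0,-1,0.5,-1,16.5,0]';python3 -m inch '[-1,0,0,1,0,-1,0,0,1,0]'; python3 -m inch '[-1,0,0,1,0,-1,0,0,1,0]'
```

```text
clock: 16.85
eef_pos: [0.6056, 0.2524, 0.1528]
tool_rot: [-0.119, 0.993, -0.0, -0.001]
ft_force: [-0.4, -0.3, -2.4]
grip_width: 0.0339
clock: 17.05
eef_pos: [0.6059, 0.2526, 0.1526]
tool_rot: [-0.119, 0.993, 0.0, 0.0]
ft_force: [-0.2, 0.8, -1.5]
grip_width: 0.0336
clock: 17.25
eef_pos: [0.6058, 0.2526, 0.1515]
tool_rot: [-0.119, 0.993, -0.0, -0.0]
ft_force: [0.1, -1.1, -1.6]
grip_width: 0.0339
```

```bash
python3 -m inch '[-1,0,0,1,0,-1,0,0,1,0]'; python3 -m inch '[-1,0,0,1,0,-1,0,0,1,0]'
```

```text
clock: 17.45
eef_pos: [0.606, 0.2526, 0.1508]
tool_rot: [-0.119, 0.993, 0.0, 0.0]
ft_force: [0.2, -0.1, -0.4]
grip_width: 0.0337
clock: 17.65
eef_pos: [0.606, 0.2526, 0.1506]
tool_rot: [-0.119, 0.993, 0.0, 0.001]
ft_force: [-1.7, -0.9, 4.3]
grip_width: 0.034
```

```bash
python3 -m inch '[0,0,0,0,0,0.25,0,0,0,0,0.45,0,0,0,0,0.45,0,0,-20,0,0.45,0,0,-60,0,0.45,0,0,-90,0,0.45,0,0,-95,0]'; python3 g.py .4105 .2912 .22 126.6;  python3 - <<'E'
from h import *
for n,s in (("scene",np.s_[130:260,220:400]),("side",np.s_[150:280,240:400])):
    a=camera(n)["pixels"][:,:,::-1]
    cv2.imwrite(f"pics/d4{n}.png",cv2.resize(a[s],None,fx=4,fy=4,interpolation=2))
E
```

```text
clock: 18.35
eef_pos: [0.6077, 0.2534, 0.2496]
tool_rot: [-0.119, 0.993, 0.001, 0.004]
ft_force: [1.1, 0.1, -0.5]
grip_width: 0.062
t 18.35 tcp [0.6077 0.2534 0.2496] yang 103.68 tilt [ 0.008  0.003 -1.   ] q [ 0.4   0.58  0.38  1.36 -0.    0.16] F [ 1.1  0.1 -0.5] w 0.062 
SHIFT [182.9  83.4  28.1] turn -3.82 deg -22.9
```

View pics/d4scene.png

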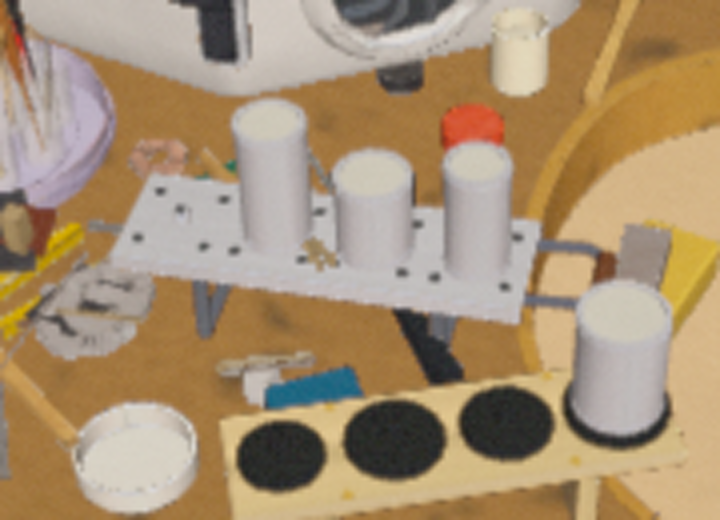

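View pics/d4side.png

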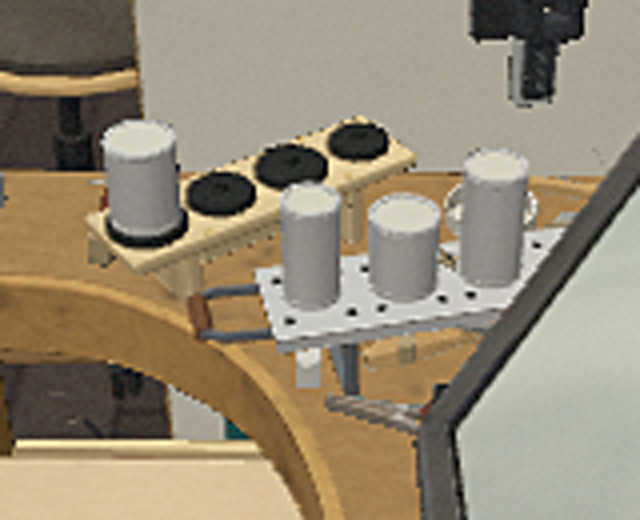

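Flask d stands upright on the +25 spout, through the decorative chain. Next is a.

```bash
python3 -m inch '[0.5,25,11,0,-0.5,0.5,55,25,5,-1.1,0.5,85,39,10,-1.7,0.5,115,53,15,-2.4,0.5,145,67,20,-3.1,0.5,170,78,25,-3.6,0.5,183,83.5,28,-3.82,0.5,183,83.5,28,-3.82]';python3 -m inch '[0.5,0,0,0,0,0.5,0,0,0,0]'; python3 g.py .4105 .2915 .143 126.6
```

```text
clock: 19.25
eef_pos: [0.4054, 0.2898, 0.2144]
tool_rot: [-0.315, 0.949, -0.001, -0.003]
ft_force: [0.0, 0.9, -0.5]
grip_width: 0.0639
clock: 19.45
eef_pos: [0.4091, 0.2903, 0.2161]
tool_rot: [-0.314, 0.95, -0.0, 0.0]
ft_force: [0.8, 0.2, 0.9]
grip_width: 0.0642
t 19.45 tcp [0.4091 0.2903 0.2161] yang 126.54 tilt [ 0. -0. -1.] q [ 0.62  0.3  -0.15  1.12 -0.   -0.02] F [0.8 0.2 0.9] w 0.0642 
SHIFT [-1.8  0.1 73.1] turn -0.01 deg -0.1
```

```bash
python3 -m inch '[0.5,-1.5,0,25,0,0.5,-1.5,0,50,0,0.5,-1.5,0,67,0,0.5,-1.5,0,73,0,0.5,-1.5,0,73,0]';python3 g.py .4105 .2915 .143 126.6; python3 -m inch '[-1,0,0,0,0,-1,0,0,0,0,-1,0,0,0,0,-1,0,0,0,0,-1,0,0,-5,0,-1,0,0,-20,0,-1,0,0,-55,0,-1,0,0,-95,0]'; python3 g.py .6538 .2645 .24 103.7
```

```text
clock: 19.95
eef_pos: [0.4098, 0.2908, 0.1426]
tool_rot: [-0.313, 0.95, -0.0, -0.001]
ft_force: [0.6, -0.2, -0.6]
grip_width: 0.0642
t 19.95 tcp [0.4098 0.2908 0.1426] yang 126.54 tilt [-0.001 -0.001 -1.   ] q [ 0.62  0.38 -0.25  0.94 -0.   -0.02] F [ 0.6 -0.2 -0.6] w 0.0642 
SHIFT [-1.   0.1 -0.4] turn -0.01 deg -0.1
clock: 20.75
eef_pos: [0.4079, 0.2905, 0.2379]
tool_rot: [-0.314, 0.949, -0.001, -0.003]
ft_force: [0.7, 0.6, -1.9]
grip_width: 0.0395
t 20.75 tcp [0.4079 0.2905 0.2379] yang 126.61 tilt [-0.005 -0.003 -1.   ] q [ 0.62  0.28 -0.11  1.18  0.   -0.02] F [ 0.7  0.6 -1.9] w 0.0395 
SHIFT [-181.8 -167.5   -3.2] turn 3.82 deg 22.9
```

```bash
python3 -m inch '[-1,-14,-13,0,0.2,-1,-38,-35,0,0.7,-1,-66,-61,0,1.3,-1,-94,-87,0,1.9,-1,-122,-113,0,2.5,-1,-148,-137,0,3.1,-1,-170,-157,0,3.6,-1,-182,-167,0,3.82]';python3 -m inch '[-1,0,0,0,0,-1,0,0,15,0,-1,0,0,35,0,-1,0,0,55,0,-1,0,0,72,0,-1,0,0,78,0,-1,0,0,78,0]'; python3 g.py .6538 .2645 .138 103.7;  python3 - <<'E'
from h import *
for n,s in (("scene",np.s_[130:260,220:400]),("side",np.s_[150:280,300:460])):
    c=camera(n);a=c["pixels"][:,:,::-1]
    cv2.imwrite(f"pics/a3{n}.png",cv2.resize(a[s],None,fx=4,fy=4,interpolation=2))
    r=c["extrinsics"][:3,0]*.0205; p=np.array([.6538,.2645,.08])
    o=np.array([s[1].start,s[0].start]); print(n,[((proj(c,q)-o)*4).round(0) for q in (p-r,p,p+r)])
E
```

```text
clock: 21.55
eef_pos: [0.6568, 0.2648, 0.2371]
tool_rot: [-0.118, 0.993, -0.0, -0.001]
ft_force: [-0.2, 0.3, -2.2]
grip_width: 0.0399
clock: 22.25
eef_pos: [0.6536, 0.2657, 0.1592]
tool_rot: [-0.12, 0.993, -0.0, -0.002]
ft_force: [-0.4, 0.4, -1.6]
grip_width: 0.0396
t 22.25 tcp [0.6536 0.2657 0.1592] yang 103.73 tilt [-0.004 -0.001 -1.   ] q [0.39 0.74 0.42 1.26 0.   0.15] F [-0.4  0.4 -1.6] w 0.0396 
SHIFT [ 0.  -1.2 21.2] turn 0.0 deg 0.0
scene [array([134., 179.]), array([176., 179.]), array([217., 179.])]
side [array([303., 219.]), array([340., 219.]), array([377., 219.])]
```

View pics/a3scene.png

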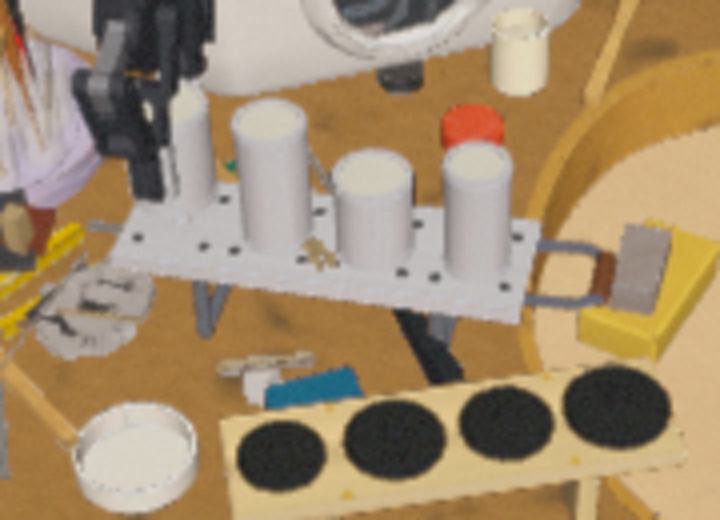

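View pics/a3side.png

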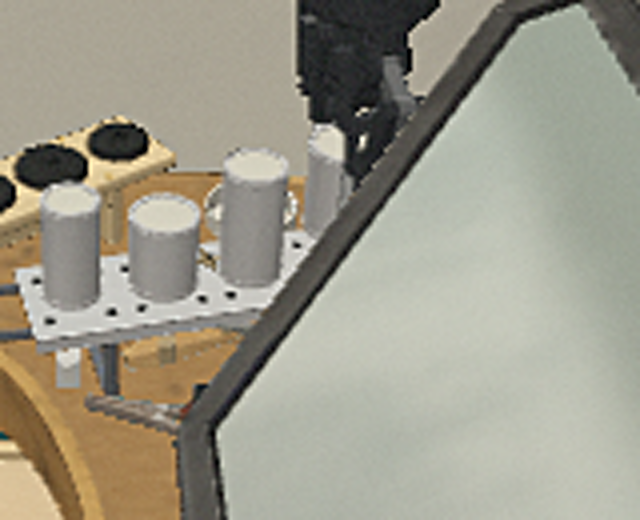

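```bash
python3 -m inch '[-1,1,-1,5,0,-1,1,-1,10,0,-1,1,-1,15,0,-1,1,-1,17,0,-1,1,-1,17,0]';python3 -m inch '[-1,0,0,1,0,-1,0,0,1,0]'; python3 -m inch '[-1,0,0,1,0,-1,0,0,1,0]'
```

```text
clock: 22.85
eef_pos: [0.6541, 0.2644, 0.1427]
tool_rot: [-0.119, 0.993, -0.0, -0.001]
ft_force: [-0.1, -0.2, -1.8]
grip_width: 0.0398
clock: 23.05
eef_pos: [0.6545, 0.2646, 0.1425]
tool_rot: [-0.119, 0.993, 0.0, 0.0]
ft_force: [-0.2, -0.3, -2.3]
grip_width: 0.04
clock: 23.25
eef_pos: [0.6545, 0.2646, 0.1415]
tool_rot: [-0.119, 0.993, 0.0, 0.0]
ft_force: [0.9, -0.1, -0.8]
grip_width: 0.04
```

```bash
python3 -m inch '[-1,0,0,1,0,-1,0,0,1,0]'; python3 -m inch '[-1,0,0,1,0,-1,0,0,1,0]';python3 -m inch '[-1,0,0,1,0,-1,0,0,1,0]'
```

```text
clock: 23.45
eef_pos: [0.6543, 0.2646, 0.1404]
tool_rot: [-0.119, 0.993, -0.0, -0.0]
ft_force: [0.6, 0.1, -2.0]
grip_width: 0.0399
clock: 23.65
eef_pos: [0.6544, 0.2645, 0.1394]
tool_rot: [-0.119, 0.993, -0.0, -0.0]
ft_force: [0.9, -0.0, -2.2]
grip_width: 0.04
clock: 23.85
eef_pos: [0.6545, 0.2646, 0.139]
tool_rot: [-0.119, 0.993, 0.0, 0.0]
ft_force: [-0.7, -0.4, 1.1]
grip_width: 0.0399
```

```bash
python3 -m inch '[-1,0,0,0.5,0,-1,0,0,0.5,0]'; python3 -m inch '[0.1,0,0,0,0,0.35,0,0,0,0,0.5,0,0,0,0,0.5,0,0,-20,0,0.5,0,0,-60,0,0.5,0,0,-90,0,0.5,0,0,-95,0]'; python3 -m inch '[0.5,-3,40,0,0,0.5,-6,85,0,0,0.5,-6,85,0,0,0.5,-6,85,0,0]'; python3 - <<'E'
from h import *
for n,s in (("scene",np.s_[130:260,220:400]),("side",np.s_[150:280,300:460])):
    a=camera(n)["pixels"][:,:,::-1]
    cv2.imwrite(f"pics/f{n}.png",cv2.resize(a[s],None,fx=4,fy=4,interpolation=2))
cv2.imwrite("pics/fw.png",camera("wrist")["pixels"][:,:,::-1])
E
```

```text
clock: 24.05
eef_pos: [0.6545, 0.2646, 0.1389]
tool_rot: [-0.119, 0.993, 0.0, 0.0]
ft_force: [-2.6, -0.5, 4.4]
grip_width: 0.0398
clock: 24.75
eef_pos: [0.6564, 0.2654, 0.2385]
tool_rot: [-0.119, 0.993, 0.001, 0.004]
ft_force: [0.6, -0.4, 0.6]
grip_width: 0.0642
clock: 25.15
eef_pos: [0.6393, 0.3498, 0.2314]
tool_rot: [-0.12, 0.993, -0.001, -0.001]
ft_force: [-0.5, -0.7, -0.7]
grip_width: 0.0642
```

View pics/fscene.png

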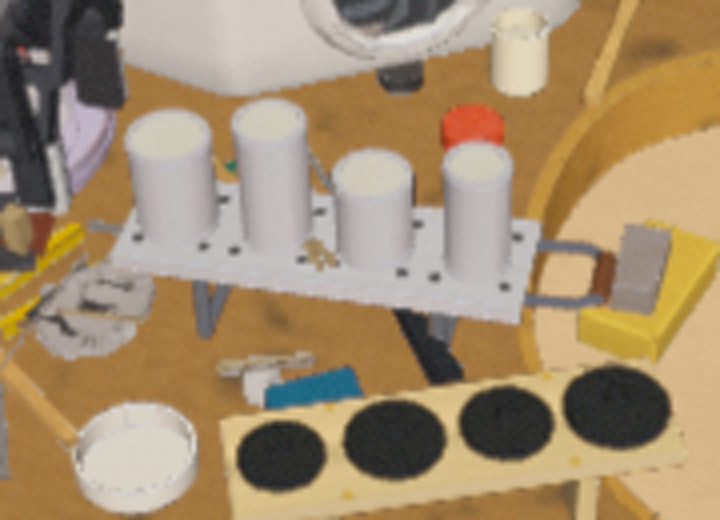

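View pics/fside.png

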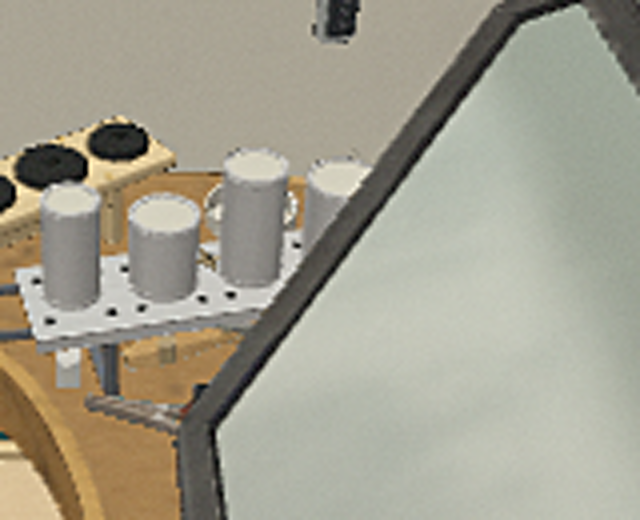

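View pics/fw.png

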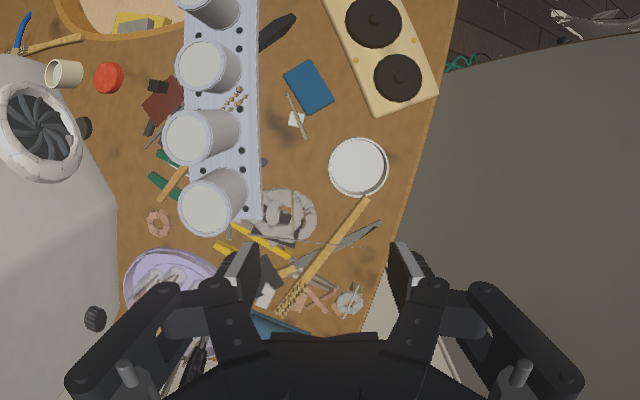

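```bash
python3 - <<'E'
from h import *
S=camera("scene");D=camera("side")
for n,p,q,h,t in [("a",(170,134),None,.109,(.654,.2645)),("d",(271,121),(257,166),.125,(.605,.2525)),("c",(373,173),(164,214),.101,(.5565,.2405)),("b",(477,161),(70,200),.117,(.508,.229))]:
    P=lambda c,z:((c[0]+.5)/4-.5+z[0],(c[1]+.5)/4-.5+z[1])
    print(n,((atz(S,P(p,(220,130)),h)[:2]-t)*1000).round(1), None if q is None else ((atz(D,P(q,(300,150)),h)[:2]-t)*1000).round(1))
E
```

```text
a [0.1 0.2] None
d [-1.2  0.4] [-1.3 -3. ]
c [0.5 0.8] [-1.4 -1.5]
b [0.1 1.4] [-2.2 -1.1]
```

All four are within about 3 mm of their spouts at the expected seated heights, with the gripper clear.

```bash
python3 -c "
from workcell import order; print(order.job_done())"
```

```text
the job is handed in; nothing more can be done
None
```

I moved the four flasks onto the rack in reversed order and handed the job in at about 25.5 s on the clock. From the handle outward they stand b, c, d, a (slim, short, tall, wide). I lowered each one until the force reading showed contact, then released it.

**Last checks:**
- **Position:** in the final pictures all four stand upright, with top centres within about 1.5 mm of their spouts in the scene view. The side view puts b, c and d within about 3.5 mm. Flask a's top is partly hidden there by the white cabinet, so I measured it from the scene view only.
- **Height:** the gripper height at contact was 3.5–4.6 mm below its height at the grasp, where about 6 mm was expected from the 6 mm thick bases. I put this down to reading noise and tool play, and the scene and side tops agree with flasks seated at sheet height.
- **Gripper:** it ended open, about 85 mm to the side of the rack and clear of everything.
- **Chain:** a brass chain not on the list lies on the rack by the +25 spout. It did not hold up flask d, which ended upright there.

The hand-in gives no verdict, so the result itself is unconfirmed.

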